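Press a test-fixture cover down over its hidden pin

ROBOT

A 6-joint arm with a two-finger parallel gripper is mounted at the origin on the work surface. World frame = base frame: x ahead of the robot, y to its left, z up, the work surface at z = 0. Lengths are in m, angles in degrees, forces in N, time in s.
With the tool pointing down it reaches from about 0.275 to 0.725 m from the base axis. Payload 5.6 kg.
Tool frame: the origin (TCP) lies on the centre line of the jaws, within the pads' length; the fingertips stand 17 mm ahead of it and the grasp point (between the pads) lies 2 mm behind it; z points along the fingers, y is the line along which they close (so a half turn about z gives the same grasp; the last joint's range is limited). The gripper opens to 85 mm and grips with 20 to 120 N. Pads are 22 mm wide; open, the fingers measure 114 mm over their backs; the gripper's body (76 mm by 85 mm) begins 54 mm behind the grasp point. The pads swing forward as they close: fully open they stand 13 mm farther back than shut.
Start: joints at [81.108, 14.616, 6.199, 0, -81.583, -16.306], TCP at [0.234, 0.498, 0.248] pointing down, gripper open.
Joint ranges: [-168.99, 168.99], [-69.2, 112.95], [-62.41, 85.93], [-164.36, 98.24], [-168.68, -3.75], [-174.98, 174.98]. Speed limits (degrees/s): [147.25, 147.25, 180, 180, 180, 180].

INTERFACE

Orientations are given as a 3x3 rotation matrix whose columns are the frame's x, y, z axes.
In Python, from workcell import * gives the robot as it stands.
- The arm moves only by the tool move_arm, never from a script. Its argument "commands" is a list of rows, each an object of numbers: "dx", "dy", "dz": the shift along the tool's x, y, z in units of 600 mm (1.0 is 600 mm); "wx", "wy", "wz": the turn, a rotation vector about the tool's x, y, z in units of 90 degrees (1.0 is 90 degrees). In form: [{"dx": .., "dy": .., "dz": .., "wx": .., "wy": .., "wz": ..}, ...]. A call has 1 to 5 rows; each row is the pose to reach, as a shift and turn from the pose commanded when the call began, along the tool's axes at that moment; what a row does not reach only later rows make up. A row lasts 1/8 s, in which the tool goes at most 62.5 mm and 10.7 degrees, less where a joint would pass 70% of its speed; a pose out of reach is approached as far as the arm can. A call with a number of a shift or a turn outside -1 to 1 is refused whole. A call with a gripper value outside its range is refused whole. "claw" is the finger opening in mm, from 0 to 85.4, set as the call begins (left out, the last holds). The fingers move at their own pace and stop on an object; the grip force is fixed at half the most. Time passes only in rows, so rows that repeat a pose let the fingers close. It gives the time, the measured TCP pose, the force, the opening and the grip force at its end, in the units of the state.
- state(): the state, without advancing time (a new reading comes with each control period).
- grab_frame(name): name is "scene" or "top" or "wrist"; returns a dict with "img" (420x560x3 uint8, red, green, blue), "depth" (420x560 float32, m along the optical axis (not along the pixel's ray), 0 where there is no reading), "mtx" (3x3 intrinsics, pixels), "world_to_cam" (4x4, takes a point from world to camera coordinates); the wrist camera has in their place "tool_from_camera" (4x4, takes a point from camera to tool coordinates, whose origin is the TCP and whose axes are the flange's). Camera axes: x right, y up, looking along -z (the intrinsics and any distortion apply to the point x, -y, -z); pixel columns grow to the right and rows downward; lengths in m; the calibration is good to about 2 mm. A picture is of the moment at which its call begins: read the wrist's pose just before it.
- finish_job(): hands the job in; it is judged then, once.
The state is a dict: "time_s": time; "joint_pos": joint angles; "joint_vel": joint speeds; "joint_torque": joint torques, N m; "eef_pos": TCP position; "orientation": TCP orientation; "wrist_force": force on the tool from outside, world axes, zero at the start; "ft_torque": the same for the moment, N m; "finger_gap": finger opening in m; "finger_force": force on a finger pad.
Only numpy, scipy, OpenCV 4.12 (cv2) and the standard library are available. Lean on these libraries where they do the work, as an engineer would, in place of code of your own. Each camera call takes 0.05 s, during which the arm holds its last target. There are 200 camera calls.

TASK

Take the rectangular cover by its bar handle, lay it square over the board in the test fixture and slide it along the fixture until it drops over the hidden locating pin. Then press it fully down against the springs, without slamming it, and keep holding the handle and pressing: finish like that, with the fingers still on the cover and the nest held down for the test. Leave the other things on the bench where they are.

Things in the scene. Friction and masses are not known exactly. Their poses are not given: they have to be found in the camera images.
- fixture: board test fixture: fixed aluminium block 170 (x) x 130 (y) x 30 mm, origin at the centre of its underside, z up. Above it a sprung black nest 118 x 96 mm carries a green circuit board. The nest's highest parts are two rubber strips, 112 mm long along x, at y = +-41 mm, 46 mm above the bench while the nest is up: the cover comes to rest on them
- pin_line (a point): middle of the range of the fixture's one upright locating pin, at the height of its tip (56 mm above the bench, 10 mm above the strips). Steel, 8 mm thick, top 4 mm tapering to 3.6 mm. The pin itself is clamped anywhere from -15 to +15 mm along the fixture's x from here; where is not reported: feel for it by sliding the cover along x, leaning lightly, until it drops
- cover: loose cover, 0.27 to 0.45 kg: grey block 110 (x) x 86 (y) x 22 (z) mm, origin at the centre of its underside, z up; flat on the bench at the start. On top, centred, a black bar handle 70 mm long along x, 16 mm thick in y, 22 to 56 mm above the underside: grasp it across y from above. Same turned half round; round_cover lies across the fixture from it
- cover_slot (a point): mouth of the blind slot for the pin, in the middle of the cover's underside, out of sight: 11 mm (x) by 15 mm (y), 18 mm deep
- nest (a joint): travel of the sprung nest in m: 0 up, 0.005 fully down on its stop. Its spring takes 9 N to start and 14 N fully down; the weights of cover and nest give 4 to 6 N of that, so the cover alone does not move it: 10 N of push holds it fully down. It comes up when let go. Over 80 N between cover and nest cracks the board
- round_cover: grey plastic disc 84 mm across and 16 mm thick with a round black knob 28 mm across, top at 46 mm: the cover of another fixture, not needed. Loose; origin at the centre of its underside. It lies on the other side of the fixture from the cover
- tape: roll of red tape lying flat, 90 mm across, 19 mm high; loose bystander; origin at the centre of its underside
- driver: screwdriver lying flat, about 160 mm long; loose bystander
- flux: small white bottle, 40 mm across and 90 mm high, standing; loose bystander
- tray: grey open parts tray 70 x 140 x 40 mm with two dividers; loose bystander
- mouse: black computer mouse, 100 x 60 x 30 mm; loose bystander
- phone: black phone lying flat, 150 x 72 x 9 mm; loose bystander
Things that resemble listed ones, but are neither listed nor needed, are in the scene too. Leave any yellow look-alike of the cover alone.

How it is judged (in metres and radians):
On the way, in this order (a step that is already met when the one before it is completed fails the run):
1. the cover is lifted clear of the bench by the fingers (height (world z) of cover above 0.03 m and contact force between the fingers and cover above 1 N), for 0.1 s.
2. the cover has dropped over the pin, square on the fixture (x of cover in the frame of fixture between -0.024 and 0.024 m and y of cover in the frame of fixture between -0.009 and 0.009 m and angle between the x axis of cover and the x axis of fixture, either way round below 0.12 rad and angle between cover's own z axis and vertical below 0.06 rad and z of cover in the frame of fixture below 0.049 m), for 0.1 s.
At the end, for the whole second after the job is handed in: Fingers still on the cover (over 2 N) and pressing: nest joint beyond 3.8 of 5 mm, cover on nest over 8 N, underside below 43.5 mm, within 24 mm (x) and 9 mm (y) of the fixture's centre, square within 0.12 rad, level within 0.06 rad, still; nothing else moved over 30 mm (x of cover in the frame of fixture between -0.024 and 0.024 m and y of cover in the frame of fixture between -0.009 and 0.009 m and angle between the x axis of cover and the x axis of fixture, either way round below 0.12 rad and angle between cover's own z axis and vertical below 0.06 rad and z of cover in the frame of fixture below 0.0435 m and value of joint nest above 0.0038 m and contact force between the fingers and cover above 2 N and contact force between cover and fixture above 8 N and linear speed of cover below 0.02 m/s); the arm keeps its last pose, push and grip.
It fails at once if the cover is slammed or pressed on the fixture with more than 80 N (contact force between cover and fixture above 80 N).
It fails at once if something else on the bench is moved by more than 30 mm (distance of any of round_cover, tape, driver, flux, tray, mouse, phone from where it was at the start of the episode above 0.03 m).
It also fails if it takes over 56 s, if anything falls off the work surface, if the arm or the gripper's body presses on something with over 40 N, if the wrist force passes 120 N, or if a joint passes its speed limit or range.

## Working session

There is one attempt and no reset: what is moved stays moved. The work goes in short steps, Python scripts to look and compute and a tool call to move; the robot and the scene stay as the last step left them, time stands still between calls to the robot, and variables do not carry over. Pictures are saved under pics/ and viewed, at most 10 in all, crops included, and the job is handed in when it is done.

Besides the shell and the picture viewer there is one more tool, called after ">>>" as name(argument=value, ...) on one line, values as JSON. move_arm: Moves the arm, as the interface text tells. Its arguments: {"type":"object","properties":{"commands":{"type":"array","items":{"type":"object","properties":{"dx":{"type":"number","minimum":-1,"maximum":1},"dy":{"type":"number","minimum":-1,"maximum":1},"dz":{"type":"number","minimum":-1,"maximum":1},"wx":{"type":"number","minimum":-1,"maximum":1},"wy":{"type":"number","minimum":-1,"maximum":1},"wz":{"type":"number","minimum":-1,"maximum":1}}}},"claw":{"type":"number"}},"required":["commands"]}

```bash
mkdir -p pics; python3 - <<'E'
from workcell import *
import cv2,numpy as np,pickle
F={n:grab_frame(n) for n in("scene","top")}
pickle.dump(F,open('f.pkl','wb'))
for n in F: cv2.imwrite(f'pics/{n}.png',F[n]["img"][:,:,::-1]); print(n,F[n]["mtx"].round(1).tolist(),F[n]["world_to_cam"].round(3).tolist())
s=state();print(s)
E
```

```text
scene [[391.5, 0.0, 282.6], [0.0, 391.5, 212.2], [0.0, 0.0, 1.0]] [[0.852, 0.524, -0.013, -0.435], [-0.404, 0.671, 0.621, 0.224], [0.334, -0.524, 0.784, -1.163], [0.0, 0.0, 0.0, 1.0]]
top [[481.7, 0.0, 277.6], [0.0, 481.7, 206.4], [0.0, 0.0, 1.0]] [[-0.004, -1.0, 0.011, -0.087], [0.987, -0.002, 0.158, -0.58], [-0.158, 0.011, 0.987, -1.077], [0.0, 0.0, 0.0, 1.0]]
{'time_s': 0.1, 'joint_pos': array([ 8.11051504e+01,  1.46505708e+01,  6.13669828e+00, -2.33531310e-02,
       -8.15824689e+01, -1.63073589e+01]), 'joint_vel': array([ 0.05234262, -0.04979358,  0.17518755,  0.07042744, -0.0277294 ,
       -0.0519644 ]), 'joint_torque': array([-2.40944311e-03, -3.87603092e+01,  2.38474935e+01,  5.37790373e+00,
       -3.77084099e-03, -2.81207015e-06]), 'eef_pos': array([0.23396713, 0.49729504, 0.24747041]), 'orientation': array([[ 9.04785115e-01, -4.25867892e-01, -6.58339684e-04],
       [-4.25868392e-01, -9.04783707e-01, -1.59889742e-03],
       [ 8.52640552e-05,  1.72702465e-03, -9.99998505e-01]]), 'wrist_force': array([-0.32001301, -0.02002672, -0.08401203]), 'ft_torque': array([0.0456248 , 0.01227597, 0.00426991]), 'finger_force': 0.0, 'finger_gap': 0.08565462784258682}
```

View pics/top.png

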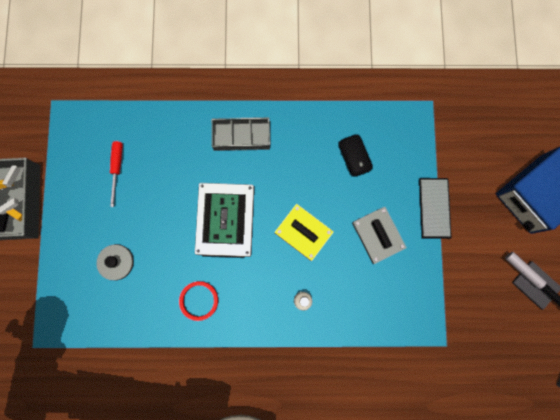

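View pics/scene.png

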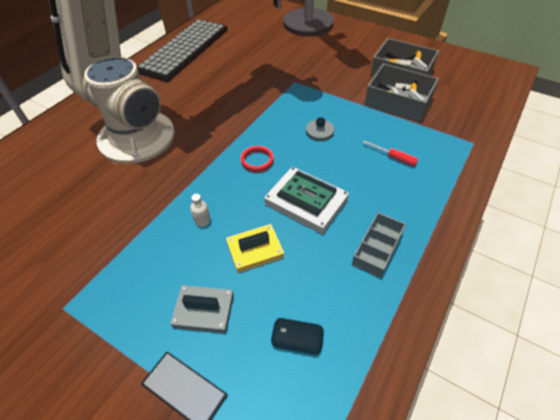

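The top view shows three candidates: a grey block with a black bar at (379,235), a yellow look-alike at (304,231), and a grey disc with a round knob at (114,262). The grey rectangular block fits the description. The fixture is at (225,220), the bottle at (304,301) and the mouse at (355,155).

```bash
cat > h.py <<'E'
import cv2,numpy as np
def ray(f,px,z):
    px=np.atleast_2d(np.float64(px)); K=f["mtx"]; T=f["world_to_cam"]
    d=np.c_[(px[:,0]-K[0,2])/K[0,0],-(px[:,1]-K[1,2])/K[1,1],-np.ones(len(px))]
    R=T[:3,:3]; o=-R.T@T[:3,3]; D=d@R
    return o+D*((z-o[2])/D[:,2])[:,None]
def rect(f,mask,box,z,minA=30):
    x0,y0,x1,y1=box; m=np.zeros_like(mask); m[y0:y1,x0:x1]=mask[y0:y1,x0:x1]
    c=max(cv2.findContours(m,cv2.RETR_EXTERNAL,cv2.CHAIN_APPROX_NONE)[0],key=cv2.contourArea)
    w=ray(f,c[:,0,:],z)[:,:2]; r=cv2.minAreaRect((w*1000).astype(np.float32))
    return r
E
python3 - <<'E'
import pickle
from h import *
F=pickle.load(open('f.pkl','rb'))
f=F['top'];im=f['img'];hsv=cv2.cvtColor(im,cv2.COLOR_RGB2HSV)
S,V=hsv[...,1],hsv[...,2]
lo=lambda c:(c.astype(np.uint8)*255)
cov=(345,200,415,270)
print('cover notblue z22',rect(f,lo((S<110)),cov,.022))
print('handle z56',rect(f,lo(V<70),(360,215,398,255),.056))
fx=(185,175,265,265)
print('fixture z30',rect(f,lo((S<60)&(V>120)),fx,.030))
print('board z~.044',rect(f,lo((S>60)&(hsv[...,0]>45)&(hsv[...,0]<88)&(V<160)),(200,180,250,252),.044))
g=F['scene'];h2=cv2.cvtColor(g['img'],cv2.COLOR_RGB2HSV)
print('scene cover z22',rect(g,lo(h2[...,1]<90),(165,280,240,335),.022))
print('scene handle',rect(g,lo(h2[...,2]<60),(178,290,225,315),.056))
print('scene fix',rect(g,lo((h2[...,1]<60)&(h2[...,2]>120)),(260,165,352,232),.03))
a=cv2.resize(im[195:275,340:420],(390,390),interpolation=cv2.INTER_CUBIC);b=cv2.resize(im[175:265,180:270],(390,390),interpolation=cv2.INTER_CUBIC)
cv2.imwrite('pics/crop.png',np.hstack([a,b])[:,:,::-1])
E
```

```text
cover notblue z22 ((516.36181640625, -328.13775634765625), (111.06048583984375, 90.07017517089844), 25.82032585144043)
handle z56 ((515.57421875, -325.31024169921875), (68.17401885986328, 19.858545303344727), 24.816280364990234)
fixture z30 ((553.2403564453125, 37.12567138671875), (130.67092895507812, 170.79994201660156), 87.79231262207031)
board z~.044 ((553.5639038085938, 38.115787506103516), (66.53197479248047, 113.42930603027344), 87.82997131347656)
scene cover z22 ((521.1217651367188, -329.5867919921875), (112.740234375, 92.64398193359375), 25.713130950927734)
scene handle ((527.1099243164062, -334.1717224121094), (69.02222442626953, 23.227783203125), 31.251962661743164)
scene fix ((557.4606323242188, 36.99219512939453), (132.37335205078125, 171.65391540527344), 87.72472381591797)
```

View pics/crop.png

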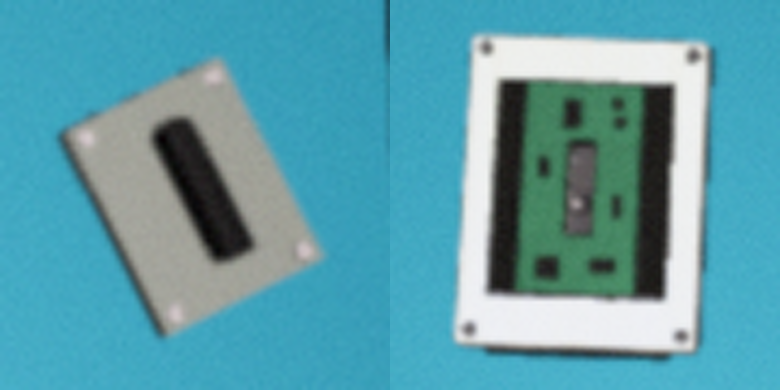

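The crop confirms it. The left half is the grey cover with its black bar, centred at top px (379,235), and the sizes match (111x90, bar 68x20). The right half is the fixture (171x131), with a bright spot near px (223,222) that may be the pin tip.

```bash
cat >> h.py <<'E'
from scipy.spatial.transform import Rotation as Ro
def go(p,yaw):
    """needed shift/turn in tool axes & move units"""
    from workcell import state
    s=state();R=s['orientation'];c,q=np.cos(np.radians(yaw)),np.sin(np.radians(yaw))
    Rt=np.array([[c,q,0],[q,-c,0],[0,0,-1.]])
    d=R.T@(np.array(p)-s['eef_pos'])/.6; w=Ro.from_matrix(R.T@Rt).as_rotvec()/(np.pi/2)
    print('d',d.round(4),'w',w.round(4),'pos',s['eef_pos'].round(4),'t',s['time_s'],'q6',s['joint_pos'][5].round(1),'F',s['wrist_force'].round(1),'gap',round(s['finger_gap'],4))
E
python3 -c "
from h import *
go([.5165,-.327,.2],25.4)"
```

```text
d [1.0111 1.0423 0.081 ] w [ 1.100e-03  4.000e-04 -5.623e-01] pos [0.234  0.4973 0.2475] t 0.1 q6 -16.3 F [-0.3 -0.  -0.1] gap 0.0857
```

>>> move_arm(commands=[{"dx": 1, "dy": 1, "dz": 0.08, "wz": -0.562}, {"dx": 1, "dy": 1, "dz": 0.08, "wz": -0.562}, {"dx": 1, "dy": 1, "dz": 0.08, "wz": -0.562}, {"dx": 1, "dy": 1, "dz": 0.08, "wz": -0.562}, {"dx": 1, "dy": 1, "dz": 0.08, "wz": -0.562}], claw=60)

```text
invalid input
```

```bash
python3 -c "
from h import *
go([.5165,-.327,.2],25.4)"
```

```text
d [1.0111 1.0423 0.081 ] w [ 1.100e-03  4.000e-04 -5.623e-01] pos [0.234  0.4973 0.2475] t 0.1 q6 -16.3 F [-0.3 -0.  -0.1] gap 0.0857
```

>>> move_arm(commands=[{"dx": 0.5, "dy": 0.5, "dz": 0.04, "wx": 0, "wy": 0, "wz": -0.562}, {"dx": 0.5, "dy": 0.5, "dz": 0.04, "wx": 0, "wy": 0, "wz": -0.562}, {"dx": 0.5, "dy": 0.5, "dz": 0.04, "wx": 0, "wy": 0, "wz": -0.562}, {"dx": 0.5, "dy": 0.5, "dz": 0.04, "wx": 0, "wy": 0, "wz": -0.562}, {"dx": 0.5, "dy": 0.5, "dz": 0.04, "wx": 0, "wy": 0, "wz": -0.562}], claw=60)

```text
time_s: 0.72
eef_pos: [0.3378, 0.2092, 0.2309]
orientation: [[0.902, 0.431, -0.0], [0.431, -0.902, 0.0], [-0.0, -0.0, -1.0]]
wrist_force: [1.2, 0.1, -0.1]
finger_gap: 0.0602
finger_force: 0.0
```

```bash
python3 -c "
from h import *
go([.5165,-.327,.2],25.4)"
```

```text
d [-0.1166  0.9348  0.0514] w [-0.      0.      0.0016] pos [0.3378 0.2092 0.2309] t 0.725 q6 60.9 F [ 1.2  0.1 -0.1] gap 0.0602
```

>>> move_arm(commands=[{"dx": -0.117, "dy": 0.935, "dz": 0.051, "wx": 0, "wy": 0, "wz": 0}, {"dx": -0.117, "dy": 0.935, "dz": 0.051, "wx": 0, "wy": 0, "wz": 0}, {"dx": -0.117, "dy": 0.935, "dz": 0.051, "wx": 0, "wy": 0, "wz": 0}, {"dx": -0.117, "dy": 0.935, "dz": 0.051, "wx": 0, "wy": 0, "wz": 0}, {"dx": -0.117, "dy": 0.935, "dz": 0.051, "wx": 0, "wy": 0, "wz": 0}])

```text
time_s: 1.35
eef_pos: [0.4346, -0.0876, 0.214]
orientation: [[0.905, 0.426, 0.0], [0.426, -0.905, 0.0], [0.0, -0.0, -1.0]]
wrist_force: [1.0, 1.9, -0.6]
finger_gap: 0.0603
finger_force: 0.0
```

```bash
python3 -c "
from h import *
go([.5165,-.327,.2],25.4)"
```

```text
d [-0.0464  0.4192  0.0233] w [-0.0001 -0.0002 -0.0022] pos [ 0.4346 -0.0876  0.214 ] t 1.35 q6 106.2 F [ 1.   1.9 -0.6] gap 0.0603
```

>>> move_arm(commands=[{"dx": -0.046, "dy": 0.419, "dz": 0.023, "wx": 0, "wy": 0, "wz": 0}, {"dx": -0.046, "dy": 0.419, "dz": 0.023, "wx": 0, "wy": 0, "wz": 0}, {"dx": -0.046, "dy": 0.419, "dz": 0.023, "wx": 0, "wy": 0, "wz": 0}, {"dx": -0.046, "dy": 0.419, "dz": 0.023, "wx": 0, "wy": 0, "wz": 0}, {"dx": -0.046, "dy": 0.419, "dz": 0.023, "wx": 0, "wy": 0, "wz": 0}])

```text
time_s: 1.98
eef_pos: [0.5161, -0.3279, 0.1974]
orientation: [[0.907, 0.422, -0.004], [0.422, -0.907, 0.001], [-0.003, -0.003, -1.0]]
wrist_force: [-0.9, 0.3, 0.3]
finger_gap: 0.0604
finger_force: 0.0
```

```bash
cat >> h.py <<'E'
def wrist(name,zs=(.022,.056)):
    from workcell import state,grab_frame
    s=state();f=grab_frame('wrist');T=np.eye(4);T[:3,:3]=s['orientation'];T[:3,3]=s['eef_pos']
    f['world_to_cam']=np.linalg.inv(T@f['tool_from_camera'])
    cv2.imwrite(f'pics/{name}.png',f['img'][:,:,::-1]); return f
E
python3 -c "
from h import *
go([.5165,-.327,.2],25.4)
f=wrist('w1')
p=f['world_to_cam']@np.array([.5165,-.327,.056,1]);K=f['mtx'];print(K[0,2]+K[0,0]*p[0]/-p[2],K[1,2]+K[1,1]*p[1]/p[2])
hsv=cv2.cvtColor(f['img'],cv2.COLOR_RGB2HSV)
lo=lambda c:c.astype(np.uint8)*255
print(rect(f,lo(hsv[...,1]<90),(0,0,560,420),.022)); print(rect(f,lo(hsv[...,2]<60),(0,0,560,420),.056))
"
```

```text
d [ 0.0012 -0.0012 -0.0043] w [-0.0019  0.002  -0.005 ] pos [ 0.5161 -0.3279  0.1974] t 1.975 q6 132.8 F [-0.9  0.3  0.3] gap 0.0604
278.58335177355684 203.3265213942546
((461.6318664550781, -351.24627685546875), (460.52655029296875, 708.3539428710938), 25.149511337280273)
((381.1563415527344, -389.3551025390625), (201.5108642578125, 628.0770263671875), 25.14951515197754)
```

View pics/w1.png

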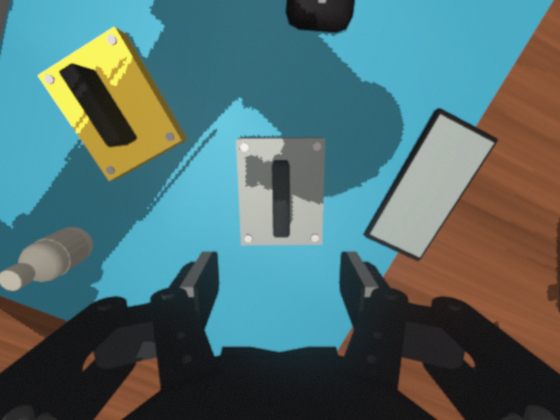

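The wrist view shows the grey cover squarely aligned between the fingers, centred near (281,192), with its handle at (282,198).

```bash
python3 -c "
from h import *
f=wrist('w2')
hsv=cv2.cvtColor(f['img'],cv2.COLOR_RGB2HSV)
lo=lambda c:c.astype(np.uint8)*255
print(rect(f,lo(hsv[...,1]<70),(225,125,335,252),.022)); print(rect(f,lo(hsv[...,2]<60),(264,150,300,242),.056))
go([.5165,-.327,.045],25.2)
"
```

```text
((518.8397827148438, -327.8315124511719), (110.64156341552734, 85.76008605957031), 25.57756805419922)
((525.6366577148438, -324.8101806640625), (58.76163864135742, 14.273109436035156), 25.58390235900879)
d [-0.0003  0.0033  0.2569] w [-0.0011  0.0009 -0.001 ] pos [ 0.5161 -0.3253  0.1991] t 2.075 q6 132.7 F [ 0.1 -0.  -0. ] gap 0.0601
```

```bash
python3 -c "
from h import *
go([.518,-.3275,.045],25.5)
"
```

```text
d [0.0016 0.0052 0.2569] w [-0.0011  0.0009 -0.0044] pos [ 0.5161 -0.3253  0.1991] t 2.075 q6 132.7 F [ 0.1 -0.  -0. ] gap 0.0601
```

>>> move_arm(commands=[{"dx": 0.0016, "dy": 0.005, "dz": 0.06, "wx": 0, "wy": 0, "wz": -0.004}, {"dx": 0.0016, "dy": 0.005, "dz": 0.13, "wx": 0, "wy": 0, "wz": -0.004}, {"dx": 0.0016, "dy": 0.005, "dz": 0.19, "wx": 0, "wy": 0, "wz": -0.004}, {"dx": 0.0016, "dy": 0.005, "dz": 0.2, "wx": 0, "wy": 0, "wz": -0.004}, {"dx": 0.0016, "dy": 0.005, "dz": 0.2, "wx": 0, "wy": 0, "wz": -0.004}])

```text
time_s: 2.7
eef_pos: [0.5193, -0.3267, 0.0819]
orientation: [[0.902, 0.433, 0.001], [0.433, -0.902, -0.001], [0.001, 0.001, -1.0]]
wrist_force: [0.0, -0.7, 0.9]
finger_gap: 0.0598
finger_force: 0.0
```

```bash
python3 -c "
from h import *
go([.518,-.3275,.045],25.5)
"
```

```text
d [-0.0026  0.0002  0.0615] w [ 0.0009 -0.0005  0.0016] pos [ 0.5193 -0.3267  0.0819] t 2.7 q6 133.2 F [ 0.  -0.7  0.9] gap 0.0598
```

>>> move_arm(commands=[{"dx": 0, "dy": 0, "dz": 0.03, "wx": 0, "wy": 0, "wz": 0}, {"dx": 0, "dy": 0, "dz": 0.054, "wx": 0, "wy": 0, "wz": 0}, {"dx": 0, "dy": 0, "dz": 0.058, "wx": 0, "wy": 0, "wz": 0}, {"dx": 0, "dy": 0, "dz": 0.058, "wx": 0, "wy": 0, "wz": 0}])

```text
time_s: 3.2
eef_pos: [0.519, -0.3273, 0.0462]
orientation: [[0.902, 0.432, 0.001], [0.432, -0.902, -0.001], [0.0, 0.001, -1.0]]
wrist_force: [-0.2, -0.9, 0.1]
finger_gap: 0.0599
finger_force: 0.0
```

>>> move_arm(commands=[{"dx": 0, "dy": 0, "dz": 0, "wx": 0, "wy": 0, "wz": 0}, {"dx": 0, "dy": 0, "dz": 0, "wx": 0, "wy": 0, "wz": 0}, {"dx": 0, "dy": 0, "dz": 0, "wx": 0, "wy": 0, "wz": 0}, {"dx": 0, "dy": 0, "dz": 0, "wx": 0, "wy": 0, "wz": 0}], claw=0)

```text
time_s: 3.7
eef_pos: [0.5191, -0.3273, 0.0462]
orientation: [[0.902, 0.432, 0.001], [0.432, -0.902, -0.001], [0.001, 0.001, -1.0]]
wrist_force: [-0.2, 0.6, 2.7]
finger_gap: 0.015
finger_force: 59.6
```

>>> move_arm(commands=[{"dx": 0, "dy": 0, "dz": 0, "wx": 0, "wy": 0, "wz": 0}, {"dx": 0, "dy": 0, "dz": 0, "wx": 0, "wy": 0, "wz": 0}, {"dx": 0, "dy": 0, "dz": 0, "wx": 0, "wy": 0, "wz": 0}])

```text
time_s: 4.08
eef_pos: [0.5191, -0.3273, 0.0462]
orientation: [[0.902, 0.432, 0.001], [0.432, -0.902, -0.001], [0.001, 0.001, -1.0]]
wrist_force: [-0.4, -0.6, 5.3]
finger_gap: 0.0149
finger_force: 59.7
```

>>> move_arm(commands=[{"dx": 0, "dy": 0, "dz": -0.02, "wx": 0, "wy": 0, "wz": 0}, {"dx": 0, "dy": 0, "dz": -0.07, "wx": 0, "wy": 0, "wz": 0}, {"dx": 0, "dy": 0, "dz": -0.13, "wx": 0, "wy": 0, "wz": 0}, {"dx": 0, "dy": 0, "dz": -0.17, "wx": 0, "wy": 0, "wz": 0}, {"dx": 0, "dy": 0, "dz": -0.17, "wx": 0, "wy": 0, "wz": 0}])

```text
time_s: 4.7
eef_pos: [0.5193, -0.3272, 0.149]
orientation: [[0.902, 0.431, 0.003], [0.431, -0.902, -0.001], [0.002, 0.002, -1.0]]
wrist_force: [0.3, 1.1, -3.7]
finger_gap: 0.0145
finger_force: 59.1
```

>>> move_arm(commands=[{"dx": 0, "dy": 0, "dz": 0, "wx": 0, "wy": 0, "wz": 0}])

```text
time_s: 4.82
eef_pos: [0.5176, -0.3263, 0.1456]
orientation: [[0.902, 0.431, -0.003], [0.431, -0.902, 0.002], [-0.002, -0.003, -1.0]]
wrist_force: [-0.4, -0.1, -5.3]
finger_gap: 0.0151
finger_force: 59.1
```

```bash
python3 -c "
from h import *
from workcell import *
f=wrist('w3')
g=grab_frame('scene');cv2.imwrite('pics/s3.png',np.vstack([f['img'],g['img']])[:,:,::-1][::1])
a=cv2.resize(np.hstack([f['img'],g['img']]),(800,300));cv2.imwrite('pics/c3.png',a[:,:,::-1])
go([.555,.037,.15],-2.2)
"
```

```text
d [ 0.3174 -0.5198 -0.0065] w [-0.0016  0.0019  0.3083] pos [ 0.5177 -0.3265  0.1455] t 4.925 q6 133.2 F [-0.1  0.3 -3.8] gap 0.0149
```

View pics/c3.png

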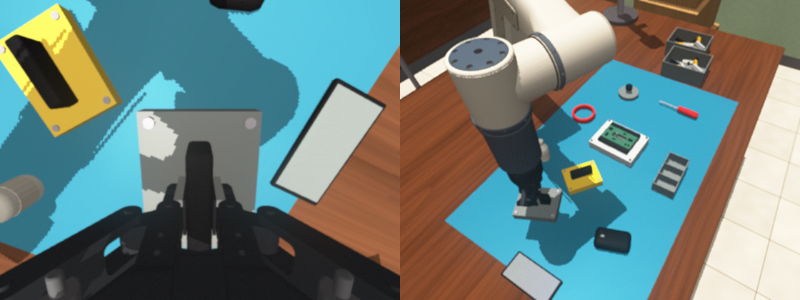

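The cover is lifted, held by its handle and square in the fingers (wrist half, around (200,180)). Next I check the bright spot as a pin hint, then carry the cover over.

>>> move_arm(commands=[{"dx": 0.317, "dy": -0.52, "dz": -0.025, "wx": 0, "wy": 0, "wz": 0.308}, {"dx": 0.317, "dy": -0.52, "dz": -0.025, "wx": 0, "wy": 0, "wz": 0.308}, {"dx": 0.317, "dy": -0.52, "dz": -0.025, "wx": 0, "wy": 0, "wz": 0.308}, {"dx": 0.317, "dy": -0.52, "dz": -0.025, "wx": 0, "wy": 0, "wz": 0.308}, {"dx": 0.317, "dy": -0.52, "dz": -0.025, "wx": 0, "wy": 0, "wz": 0.308}])

```text
time_s: 5.55
eef_pos: [0.5488, -0.0234, 0.1591]
orientation: [[0.999, -0.038, -0.002], [-0.038, -0.999, -0.0], [-0.002, 0.0, -1.0]]
wrist_force: [1.9, 0.1, -4.1]
finger_gap: 0.0149
finger_force: 59.7
```

```bash
python3 -c "
from h import *
import pickle
F=pickle.load(open('f.pkl','rb'))
for n,b in(('top',(216,205,232,232)),('scene',(290,178,325,210))):
    f=F[n];x0,y0,x1,y1=b;g=f['img'][y0:y1,x0:x1].min(2).astype(int)
    if n=='top': print(g)
    i=np.argsort(g.ravel())[::-1][:6]
    for k in i: 
        r,c=divmod(k,x1-x0);print(n,c+x0,r+y0,g[r,c],ray(f,(c+x0,r+y0),.056).round(4))
go([.555,.037,.15],-2.2)
"
```

```text
[[ 70  69  69  69  63  60  62  62  65  71  68  65  68  70  69  66]
 [ 70  69  71  71  68  64  62  62  62  58  64  67  71  70  68  67]
 [ 71  69  69  68  66  58  45  41  42  44  45  54  68  68  69  65]
 [ 68  63  67  66  55  48  47  46  49  49  51  54  62  66  70  68]
 [ 67  67  69  66  62  60  65  78  79  78  76  64  68  70  71  68]
 [ 67  68  69  65  60  68  85  88  88  89  85  73  70  68  64  67]
 [ 55  63  68  66  61  82 104  98  91  89  86  73  69  68  66  70]
 [ 47  63  68  66  62  79 106 100  94  89  88  76  69  69  70  70]
 [ 48  60  71  62  63  78  93  91  89  89  86  72  67  68  71  69]
 [ 48  61  69  66  64  85  91  88  90  88  89  69  66  69  65  66]
 [ 51  63  68  60  66  89  92  91  88  87  88  69  62  70  69  71]
 [ 60  73  68  60  55  83  94  90  90  88  84  68  65  68  70  65]
 [ 69  72  68  64  53  74  88  90  89  91  86  71  66  69  71  69]
 [ 74  69  68  63  59  80  87  84  86  82  81  65  66  69  68  68]
 [ 68  67  68  64  65  94  93  83  81  76  74  65  67  68  68  63]
 [ 69  69  67  63  64  99 105  98  71  59  65  69  71  71  66  51]
 [ 68  68  67  64  62 107 13
[... 659 characters left out ...]
  69  70  66  69  73  69  71  68  70  67  65  70]]
top 223 222 139 [[0.5425 0.0375 0.056 ]]
top 222 221 137 [[0.5448 0.0398 0.056 ]]
top 222 222 136 [[0.5425 0.0397 0.056 ]]
top 223 221 130 [[0.5448 0.0375 0.056 ]]
top 221 221 107 [[0.5448 0.0421 0.056 ]]
top 222 212 106 [[0.5658 0.0401 0.056 ]]
scene 294 208 239 [[ 0.5624 -0.0318  0.056 ]]
scene 296 209 239 [[ 0.5679 -0.032   0.056 ]]
scene 291 207 238 [[ 0.5548 -0.0329  0.056 ]]
scene 293 208 238 [[ 0.5604 -0.033   0.056 ]]
scene 292 207 238 [[ 0.5568 -0.0317  0.056 ]]
scene 295 209 238 [[ 0.5659 -0.0332  0.056 ]]
d [ 0.0065 -0.101   0.0151] w [0.0002 0.0011 0.0004] pos [ 0.5488 -0.0234  0.1591] t 5.55 q6 74.0 F [ 1.9  0.1 -4.1] gap 0.0149
```

A bright tip at top px (222.5,221.5) maps to about (0.544, 0.038), roughly 10 mm to the minus x side of the fixture's centre. That is a plausible pin, so I start the slide just before it.

```bash
python3 -c "
from h import *
go([.537,.0375,.112],-2.2)"
```

```text
d [-0.0234 -0.1007  0.0785] w [0.0002 0.0011 0.0004] pos [ 0.5488 -0.0234  0.1591] t 5.55 q6 74.0 F [ 1.9  0.1 -4.1] gap 0.0149
```

>>> move_arm(commands=[{"dx": -0.023, "dy": -0.1, "dz": 0.0, "wx": 0, "wy": 0, "wz": 0}, {"dx": -0.023, "dy": -0.1, "dz": 0.03, "wx": 0, "wy": 0, "wz": 0}, {"dx": -0.023, "dy": -0.1, "dz": 0.06, "wx": 0, "wy": 0, "wz": 0}, {"dx": -0.023, "dy": -0.1, "dz": 0.075, "wx": 0, "wy": 0, "wz": 0}, {"dx": -0.023, "dy": -0.1, "dz": 0.075, "wx": 0, "wy": 0, "wz": 0}])

```text
time_s: 6.18
eef_pos: [0.5374, 0.0347, 0.1141]
orientation: [[0.999, -0.038, -0.002], [-0.038, -0.999, -0.001], [-0.002, 0.001, -1.0]]
wrist_force: [-0.5, -1.0, -4.0]
finger_gap: 0.0149
finger_force: 60.1
```

>>> move_arm(commands=[{"dx": 0, "dy": 0, "dz": 0, "wx": 0, "wy": 0, "wz": 0}, {"dx": 0, "dy": 0, "dz": 0, "wx": 0, "wy": 0, "wz": 0}])

```text
time_s: 6.42
eef_pos: [0.5384, 0.0351, 0.1158]
orientation: [[0.999, -0.038, 0.001], [-0.038, -0.999, 0.0], [0.001, -0.0, -1.0]]
wrist_force: [-0.1, -0.9, -3.2]
finger_gap: 0.0148
finger_force: 60.1
```

```bash
python3 -c "
from h import *
go([.537,.0375,.105],-2.2)
from workcell import *
f=wrist('w4');t=grab_frame('top')['img'];hh=np.hstack([f['img'],cv2.resize(t[150:285,150:330],(560,420))]);cv2.imwrite('pics/c4.png',cv2.resize(hh,(800,300))[:,:,::-1])"
```

```text
d [-0.0026 -0.0039  0.0179] w [-0.0002 -0.0008  0.0003] pos [0.5384 0.0351 0.1158] t 6.425 q6 67.5 F [-0.1 -0.9 -3.2] gap 0.0148
```

View pics/c4.png

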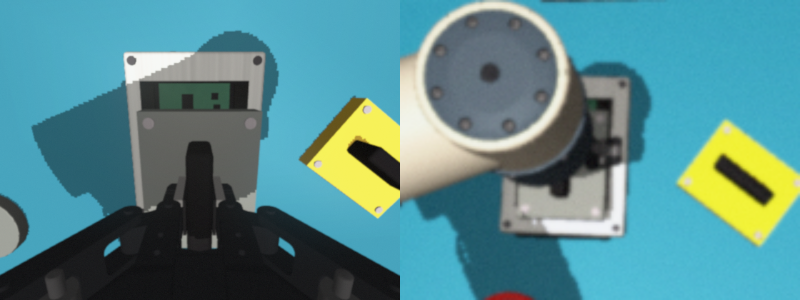

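The wrist view shows the cover above the fixture, with the fixture's far edge at crop row 52 from column 124 to 266. I measure the relative offset from those corners.

```bash
python3 -c "
from h import *
f=wrist('w5');im=f['img'];g=im.astype(int)
hsv=cv2.cvtColor(im,cv2.COLOR_RGB2HSV);m=(hsv[...,1]<70).astype(np.uint8)
# fixture left/right edges on rows 85-110, top row
for r in (85,95,105,115):
    c=np.where(m[r,150:400])[0]+150; print(r,c.min(),c.max(),ray(f,[(c.min(),r),(c.max(),r)],.03).round(4)[:,:2].tolist())
for c in (200,230,320,350):
    r=np.where(m[40:120,c])[0]+40; print(c,r.min(),ray(f,(c,r.min()),.03).round(4)[0,:2])
# cover front edge: bright-to-cover transition rows and sides
zt=.1158-.046+.022
for c in (235,300): print('col',c,g[140:175:2,c].sum(1).tolist())
for r in (190,210,230): print('row',r,g[r,170:215:2].sum(1).tolist(),g[r,345:390:2].sum(1).tolist())
go([.537,.0375,.105],-2.2)
"
```

```text
85 173 371 [[0.6344, 0.0998], [0.6295, -0.0278]]
95 174 370 [[0.6283, 0.0999], [0.6235, -0.0274]]
105 175 369 [[0.6222, 0.1001], [0.6173, -0.027]]
115 175 369 [[0.6159, 0.1009], [0.6111, -0.0273]]
200 72 [0.6414 0.0816]
230 72 [0.6407 0.0624]
320 72 [0.6385 0.005 ]
350 72 [ 0.6378 -0.0141]
col 235 [224, 219, 216, 215, 217, 215, 203, 186, 259, 307, 303, 303, 303, 301, 299, 300, 300, 297]
col 300 [208, 213, 209, 140, 106, 108, 135, 177, 256, 305, 304, 304, 305, 301, 300, 299, 305, 303]
row 190 [258, 255, 257, 256, 261, 261, 332, 422, 458, 460, 463, 440, 324, 291, 292, 289, 292, 294, 292, 295, 297, 294, 294] [299, 299, 294, 297, 293, 300, 300, 298, 296, 295, 279, 271, 271, 267, 271, 421, 481, 482, 478, 480, 480, 479, 478]
row 210 [258, 258, 257, 258, 257, 254, 256, 365, 432, 451, 462, 460, 428, 303, 287, 285, 287, 288, 285, 289, 291, 291, 290] [291, 291, 291, 295, 294, 294, 292, 297, 298, 411, 480, 481, 480, 481, 483, 480, 478, 484, 482, 478, 478, 478, 472]
row 230 [252, 256, 256, 258, 257, 261, 254, 254, 355, 434, 453, 462, 453, 379, 289, 288, 281, 288, 288, 286, 284, 288, 284] [290, 286, 288, 291, 291, 290, 294, 294, 361, 466, 470, 473, 474, 471, 473, 475, 475, 474, 474, 475, 473, 474, 474]
d [-0.0021 -0.0039  0.0174] w [-0.0002 -0.0004  0.0003] pos [0.5382 0.0351 0.1155] t 6.575 q6 67.5 F [ 0.4 -0.4 -4.3] gap 0.015
```

```bash
python3 -c "
from h import *
f=wrist('w6')
print(ray(f,[(194,190),(195,210),(197,230),(366.5,190) ,(362.5,210),(361,230),(235,156),(300,156)],.0915).round(4).tolist())
go([.537,.0385,.105],-2.2)
"
```

```text
[[0.5768, 0.076, 0.0915], [0.5665, 0.0766, 0.0915], [0.5558, 0.0768, 0.0915], [0.5736, -0.0099, 0.0915], [0.5633, -0.0083, 0.0915], [0.5526, -0.0079, 0.0915], [0.5928, 0.0543, 0.0915], [0.5916, 0.0228, 0.0915]]
d [-0.002  -0.0056  0.0173] w [-0.0001 -0.0003  0.0004] pos [0.5381 0.0351 0.1154] t 6.625 q6 67.5 F [-0.6 -0.3 -3.7] gap 0.0147
```

>>> move_arm(commands=[{"dx": 0, "dy": -0.006, "dz": 0.008, "wx": 0, "wy": 0, "wz": 0}, {"dx": 0, "dy": -0.006, "dz": 0.016, "wx": 0, "wy": 0, "wz": 0}, {"dx": 0, "dy": -0.006, "dz": 0.016, "wx": 0, "wy": 0, "wz": 0}])

```text
time_s: 7.0
eef_pos: [0.5376, 0.0387, 0.1047]
orientation: [[0.999, -0.038, -0.002], [-0.038, -0.999, -0.0], [-0.002, 0.0, -1.0]]
wrist_force: [0.7, 0.1, -3.4]
finger_gap: 0.0148
finger_force: 60.1
```

>>> move_arm(commands=[{"dx": 0, "dy": 0, "dz": 0.003, "wx": 0, "wy": 0, "wz": 0}, {"dx": 0, "dy": 0, "dz": 0.003, "wx": 0, "wy": 0, "wz": 0}])

```text
time_s: 7.25
eef_pos: [0.538, 0.0387, 0.1036]
orientation: [[0.999, -0.038, -0.0], [-0.038, -0.999, -0.0], [-0.0, 0.0, -1.0]]
wrist_force: [0.1, 1.0, -3.4]
finger_gap: 0.0153
finger_force: 60.1
```

>>> move_arm(commands=[{"dx": 0, "dy": 0, "dz": 0.002, "wx": 0, "wy": 0, "wz": 0}, {"dx": 0, "dy": 0, "dz": 0.002, "wx": 0, "wy": 0, "wz": 0}])

```text
time_s: 7.5
eef_pos: [0.5381, 0.0387, 0.1024]
orientation: [[0.999, -0.038, -0.0], [-0.038, -0.999, -0.0], [-0.0, 0.0, -1.0]]
wrist_force: [0.2, 0.3, -3.8]
finger_gap: 0.0149
finger_force: 60.1
```

>>> move_arm(commands=[{"dx": 0, "dy": 0, "dz": 0.002, "wx": 0, "wy": 0, "wz": 0}, {"dx": 0, "dy": 0, "dz": 0.002, "wx": 0, "wy": 0, "wz": 0}])

```text
time_s: 7.75
eef_pos: [0.5383, 0.0387, 0.1019]
orientation: [[0.999, -0.037, 0.001], [-0.037, -0.999, -0.0], [0.001, -0.0, -1.0]]
wrist_force: [-1.9, -0.2, 0.9]
finger_gap: 0.0147
finger_force: 61.1
```

>>> move_arm(commands=[{"dx": 0, "dy": 0, "dz": 0.001, "wx": 0, "wy": 0, "wz": 0}, {"dx": 0, "dy": 0, "dz": 0.001, "wx": 0, "wy": 0, "wz": 0}])

```text
time_s: 8.0
eef_pos: [0.5384, 0.0387, 0.1017]
orientation: [[0.999, -0.037, 0.001], [-0.037, -0.999, -0.0], [0.001, 0.0, -1.0]]
wrist_force: [-2.8, 0.2, 5.6]
finger_gap: 0.0151
finger_force: 61.6
```

>>> move_arm(commands=[{"dx": 0.0015, "dy": 0, "dz": 0, "wx": 0, "wy": 0, "wz": 0}, {"dx": 0.003, "dy": 0, "dz": 0, "wx": 0, "wy": 0, "wz": 0}, {"dx": 0.0045, "dy": 0, "dz": 0, "wx": 0, "wy": 0, "wz": 0}, {"dx": 0.006, "dy": 0, "dz": 0, "wx": 0, "wy": 0, "wz": 0}, {"dx": 0.006, "dy": 0, "dz": 0, "wx": 0, "wy": 0, "wz": 0}])

```text
time_s: 8.62
eef_pos: [0.5412, 0.0384, 0.1014]
orientation: [[0.999, -0.037, -0.001], [-0.037, -0.999, -0.0], [-0.001, 0.0, -1.0]]
wrist_force: [-4.7, -0.6, 5.8]
finger_gap: 0.0148
finger_force: 61.7
```

>>> move_arm(commands=[{"dx": 0.0015, "dy": 0, "dz": 0, "wx": 0, "wy": 0, "wz": 0}, {"dx": 0.003, "dy": 0, "dz": 0, "wx": 0, "wy": 0, "wz": 0}, {"dx": 0.003, "dy": 0, "dz": 0, "wx": 0, "wy": 0, "wz": 0}])

```text
time_s: 9.0
eef_pos: [0.5436, 0.0386, 0.1002]
orientation: [[0.999, -0.038, 0.0], [-0.038, -0.999, 0.0], [0.0, -0.0, -1.0]]
wrist_force: [0.3, -0.4, -3.8]
finger_gap: 0.0149
finger_force: 60.2
```

>>> move_arm(commands=[{"dx": 0.0015, "dy": 0, "dz": 0, "wx": 0, "wy": 0, "wz": 0}, {"dx": 0.003, "dy": 0, "dz": 0, "wx": 0, "wy": 0, "wz": 0}, {"dx": 0.003, "dy": 0, "dz": 0, "wx": 0, "wy": 0, "wz": 0}])

```text
time_s: 9.38
eef_pos: [0.5453, 0.0385, 0.1005]
orientation: [[0.999, -0.038, -0.0], [-0.038, -0.999, -0.0], [-0.0, 0.0, -1.0]]
wrist_force: [-0.4, 0.2, -2.9]
finger_gap: 0.0151
finger_force: 60.2
```

The drop is felt: contact force vanished and the tool sank. Now I lower gently.

>>> move_arm(commands=[{"dx": 0.001, "dy": 0, "dz": 0.002, "wx": 0, "wy": 0, "wz": 0}, {"dx": 0.001, "dy": 0, "dz": 0.004, "wx": 0, "wy": 0, "wz": 0}, {"dx": 0.001, "dy": 0, "dz": 0.006, "wx": 0, "wy": 0, "wz": 0}, {"dx": 0.001, "dy": 0, "dz": 0.006, "wx": 0, "wy": 0, "wz": 0}])

```text
time_s: 9.88
eef_pos: [0.5458, 0.0384, 0.0969]
orientation: [[0.999, -0.038, -0.0], [-0.038, -0.999, -0.0], [-0.0, 0.0, -1.0]]
wrist_force: [-0.0, 1.0, -4.0]
finger_gap: 0.0147
finger_force: 60.2
```

>>> move_arm(commands=[{"dx": 0, "dy": 0, "dz": 0.002, "wx": 0, "wy": 0, "wz": 0}, {"dx": 0, "dy": 0, "dz": 0.004, "wx": 0, "wy": 0, "wz": 0}, {"dx": 0, "dy": 0, "dz": 0.006, "wx": 0, "wy": 0, "wz": 0}, {"dx": 0, "dy": 0, "dz": 0.006, "wx": 0, "wy": 0, "wz": 0}])

```text
time_s: 10.38
eef_pos: [0.5458, 0.0384, 0.0933]
orientation: [[0.999, -0.038, -0.0], [-0.038, -0.999, -0.0], [-0.0, 0.0, -1.0]]
wrist_force: [-0.1, 0.6, -4.9]
finger_gap: 0.0152
finger_force: 60.2
```

>>> move_arm(commands=[{"dx": 0, "dy": 0, "dz": 0.001, "wx": 0, "wy": 0, "wz": 0}, {"dx": 0, "dy": 0, "dz": 0.002, "wx": 0, "wy": 0, "wz": 0}, {"dx": 0, "dy": 0, "dz": 0.003, "wx": 0, "wy": 0, "wz": 0}, {"dx": 0, "dy": 0, "dz": 0.003, "wx": 0, "wy": 0, "wz": 0}])

```text
time_s: 10.88
eef_pos: [0.5459, 0.0385, 0.0922]
orientation: [[0.999, -0.038, 0.0], [-0.038, -0.999, 0.0], [0.0, -0.0, -1.0]]
wrist_force: [-3.3, 1.4, 3.0]
finger_gap: 0.0153
finger_force: 61.0
```

>>> move_arm(commands=[{"dx": 0, "dy": 0, "dz": 0.001, "wx": 0, "wy": 0, "wz": 0}, {"dx": 0, "dy": 0, "dz": 0.001, "wx": 0, "wy": 0, "wz": 0}])

```text
time_s: 11.12
eef_pos: [0.546, 0.0385, 0.0915]
orientation: [[0.999, -0.038, 0.0], [-0.038, -0.999, 0.0], [0.0, -0.0, -1.0]]
wrist_force: [-3.7, 0.4, 4.3]
finger_gap: 0.015
finger_force: 61.2
```

>>> move_arm(commands=[{"dx": 0, "dy": 0, "dz": 0.001, "wx": 0, "wy": 0, "wz": 0}, {"dx": 0, "dy": 0, "dz": 0.001, "wx": 0, "wy": 0, "wz": 0}])

```text
time_s: 11.38
eef_pos: [0.546, 0.0385, 0.0907]
orientation: [[0.999, -0.038, 0.0], [-0.038, -0.999, -0.0], [0.0, -0.0, -1.0]]
wrist_force: [-4.5, 0.5, 5.8]
finger_gap: 0.0151
finger_force: 61.3
```

>>> move_arm(commands=[{"dx": -0.0005, "dy": 0, "dz": 0.001, "wx": 0, "wy": 0, "wz": 0}, {"dx": -0.0005, "dy": 0, "dz": 0.002, "wx": 0, "wy": 0, "wz": 0}, {"dx": -0.0005, "dy": 0, "dz": 0.002, "wx": 0, "wy": 0, "wz": 0}])

```text
time_s: 11.75
eef_pos: [0.5459, 0.0385, 0.0898]
orientation: [[0.999, -0.037, 0.001], [-0.037, -0.999, -0.0], [0.001, 0.0, -1.0]]
wrist_force: [-3.9, 1.4, 5.4]
finger_gap: 0.015
finger_force: 61.5
```

>>> move_arm(commands=[{"dx": -0.0005, "dy": 0, "dz": 0.001, "wx": 0, "wy": 0, "wz": 0}, {"dx": -0.0005, "dy": 0, "dz": 0.002, "wx": 0, "wy": 0, "wz": 0}, {"dx": -0.0005, "dy": 0, "dz": 0.002, "wx": 0, "wy": 0, "wz": 0}])

```text
time_s: 12.12
eef_pos: [0.5459, 0.0384, 0.0889]
orientation: [[0.999, -0.037, 0.002], [-0.037, -0.999, -0.0], [0.002, 0.0, -1.0]]
wrist_force: [-3.5, 0.4, 7.6]
finger_gap: 0.0148
finger_force: 61.6
```

>>> move_arm(commands=[{"dx": 0, "dy": 0, "dz": 0.001, "wx": 0, "wy": 0, "wz": 0}, {"dx": 0, "dy": 0, "dz": 0.002, "wx": 0, "wy": 0, "wz": 0}, {"dx": 0, "dy": 0, "dz": 0.002, "wx": 0, "wy": 0, "wz": 0}])

```text
time_s: 12.5
eef_pos: [0.5459, 0.0385, 0.0878]
orientation: [[0.999, -0.037, 0.002], [-0.037, -0.999, -0.0], [0.002, 0.0, -1.0]]
wrist_force: [-4.9, 1.3, 6.8]
finger_gap: 0.015
finger_force: 61.7
```

>>> move_arm(commands=[{"dx": 0, "dy": 0, "dz": 0.001, "wx": 0, "wy": 0, "wz": 0}, {"dx": 0, "dy": 0, "dz": 0.0015, "wx": 0, "wy": 0, "wz": 0}, {"dx": 0, "dy": 0, "dz": 0.0015, "wx": 0, "wy": 0, "wz": 0}])

```text
time_s: 12.88
eef_pos: [0.5459, 0.0385, 0.0872]
orientation: [[0.999, -0.037, 0.002], [-0.037, -0.999, -0.0], [0.002, 0.0, -1.0]]
wrist_force: [-4.9, 1.0, 9.7]
finger_gap: 0.0148
finger_force: 62.2
```

>>> move_arm(commands=[{"dx": 0, "dy": 0, "dz": 0.001, "wx": 0, "wy": 0, "wz": 0}, {"dx": 0, "dy": 0, "dz": 0.0015, "wx": 0, "wy": 0, "wz": 0}, {"dx": 0, "dy": 0, "dz": 0.0015, "wx": 0, "wy": 0, "wz": 0}])

```text
time_s: 13.25
eef_pos: [0.546, 0.0385, 0.0872]
orientation: [[0.999, -0.037, 0.002], [-0.037, -0.999, -0.0], [0.002, 0.0, -1.0]]
wrist_force: [-7.6, 1.0, 14.9]
finger_gap: 0.0153
finger_force: 63.0
```

```bash
python3 -c "
from h import *
from workcell import *
go([.546,.0385,.087],-2.2)
g=grab_frame('scene');f=wrist('w7');cv2.imwrite('pics/c7.png',np.hstack([cv2.resize(f['img'],(400,300)),cv2.resize(g['img'][130:250,240:400],(400,300))])[:,:,::-1])
go([.546,.0385,.087],-2.2)
"
```

```text
d [ 0.0001 -0.0001  0.0003] w [ 0.     -0.0015  0.0009] pos [0.546  0.0385 0.0872] t 13.25 q6 67.4 F [-7.6  1.  14.9] gap 0.0153
d [ 0.0001 -0.0001  0.0003] w [ 0.0001 -0.0015  0.0009] pos [0.546  0.0384 0.0872] t 13.35 q6 67.4 F [-7.7  1.1 15.8] gap 0.0149
```

View pics/c7.png

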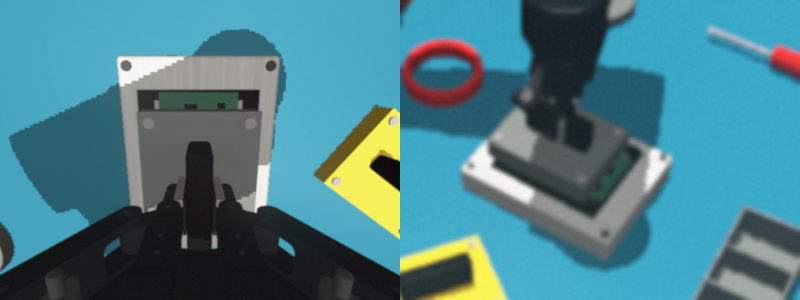

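The cover sits square inside the nest, level, hard on its stop with about 16 N of push, and the neighbours are undisturbed. I hold briefly, then hand in.

>>> move_arm(commands=[{"dx": 0, "dy": 0, "dz": 0.0005, "wx": 0, "wy": 0, "wz": 0}, {"dx": 0, "dy": 0, "dz": 0.0005, "wx": 0, "wy": 0, "wz": 0}, {"dx": 0, "dy": 0, "dz": 0.0005, "wx": 0, "wy": 0, "wz": 0}])

```text
time_s: 13.72
eef_pos: [0.546, 0.0385, 0.0872]
orientation: [[0.999, -0.037, 0.003], [-0.037, -0.999, -0.0], [0.003, 0.0, -1.0]]
wrist_force: [-7.9, 1.1, 17.6]
finger_gap: 0.0148
finger_force: 63.3
```

```bash
python3 -c "
from workcell import *
s=state();print(s['wrist_force'],s['eef_pos'],s['finger_force'])
print(finish_job())"
```

```text
[-7.90470984  1.14872105 17.58817211] [0.54598456 0.03845459 0.0871643 ] 63.26239228248596
the job is handed in; nothing more can be done
None
```

The job is handed in: the cover dropped over the pin about 9 mm to the minus x side of the fixture's centre and is still gripped and held down on the nest's stop with about 18 N at the wrist, 13.7 s into the run; no verdict was returned.

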